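# Throw the feed lever into the marked notch

### The job

Throw the long lever of the grey feed gearbox out of its parking notch and around into the notch marked by the index stud (the hexagon nut with a stud standing up out of it; the other notches have only a flat round plug), so that the lever rests fully home in that notch, pointing at the stud. Leave the short lever on the same gearbox where it is.

Things in the scene. Friction and masses are not known exactly. Their poses are not given: they have to be found in the camera images.
- gearbox: Grey cast gearbox, 330 x 400 mm, fixed; flat deck 80 mm above the bench. Origin: on the bench, on the long lever's vertical pivot axis. Its -x axis (faces the robot, turned up to 23 deg either way) is the middle of a steel rim, radius 150 mm, with four notches at -48, -16, +16 and +48 deg about the pivot from -x (counter-clockwise from above is plus; minus is the robot's left).
- lever_knob (a point): Middle of the long lever's upright black handle: 26 mm across, 120 mm from the pivot, from 110 (top of the arm) to 166 mm above the bench; this point at 142. Its -x axis points outward along the lever, z up. Swings level, stops at -54 and +54 deg; starts near -48 deg (parked, robot's left). A sprung detent snaps it into a notch from 8 deg either side and holds it; up to 5 N moves it on.
- index_stud: Marks the wanted notch: steel hexagon nut 24 mm across flats, 12 mm high, with a 12 mm stud standing 32 mm tall in all, fixed on the deck 178 mm from the pivot in line with the notch. Origin: centre of its underside, 80 mm above the bench. At the -16, +16 or +48 deg notch, never the parking one; the others have flat round plugs 16 mm across, 3 mm high.
- short_knob (a point): Middle of the black handle (18 mm across, 98 to 128 mm above the bench, this point at 115) of the 55 mm short lever on the rear right of the deck, behind the long lever's pivot. It turns easily and must be left alone.

How it is judged:
At the end, for the whole second after the job is handed in: The long lever rests in the notch marked by the index stud: the stud stands within 31 mm (10 degrees) to either side of the lever's centreline (y of index_stud in the frame of lever_knob between -0.031 and 0.031 m); the robot touches nothing.
It fails at once if The short lever is moved by more than 15 mm at its handle (distance of short_knob from where it was at the start of the episode above 0.015 m).
It also fails if it takes over 35 s, if anything falls off the work surface, if the arm or the gripper's body presses on something with over 40 N, if the wrist force passes 120 N, or if a joint passes its speed limit or range.

### The arm

A 6-joint arm with a two-finger parallel gripper is mounted at the origin on the work surface. World frame = base frame: x ahead of the robot, y to its left, z up, the work surface at z = 0. Lengths are in m, angles in rad, forces in N, time in s.
With the tool pointing down it reaches from about 0.325 to 0.775 m from the base axis. Payload 9.3 kg.
Tool frame: the origin (TCP) lies midway between the tips of the shut fingers; the grasp point (between the pads) lies 19 mm behind it (grip_point_offset is the distance from the TCP to the grasp point, in m); z points along the fingers, y is the line along which they close (so a half turn about z gives the same grasp; the last joint's range is limited). The gripper opens to 85 mm and grips with 20 to 120 N. Pads are 22 mm wide; open, the fingers measure 114 mm over their backs; the gripper's body (76 mm by 85 mm) begins 54 mm behind the grasp point. The pads swing forward as they close: fully open they stand 13 mm farther back than shut.
Start: joints at [1.007, 0.259, 0.021, 1.334, 0, 1.418], TCP at [0.22, 0.504, 0.231] pointing down, gripper open.
Joint ranges: [-3.04, 3.04], [-0.91, 1.82], [-1.04, 1.36], [-1.92, 1.95], [-1.52, 1.45], [-3.14, 3.14]. Speed limits (rad/s): [2.22, 2.22, 2.79, 3.14, 3.14, 3.14].

### API

Orientations are given as a 3x3 rotation matrix whose columns are the frame's x, y, z axes.
In Python, from bench import * gives the robot as it stands.
- The arm moves only by the shell command python3 -m inch 'ROWS'. ROWS is text: rows parted by semicolons, each of 7 numbers parted by spaces: the shift along the tool's x, y, z in m, then the turn, a rotation vector about the tool's x, y, z in rad, then the opening, from 0 (shut) to 1 (fully open). A call has 1 to 12 rows; each row is the pose to reach, as a shift and turn from the pose commanded when the call began, along the tool's axes at that moment; what a row does not reach only later rows make up. A row lasts 1/10 s, in which the tool goes at most 50 mm and 8.59 degrees, less where a joint would pass 70% of its speed; a pose out of reach is approached as far as the arm can. A call with a gripper value outside its range is refused whole. The fingers move at their own pace and stop on an object; the grip force is fixed at half the most. Time passes only in rows, so rows that repeat a pose let the fingers close. It gives the time, the measured TCP pose, the force, the opening and the grip force at its end, in the units of the state.
- sense(): the state, without advancing time (a new reading comes with each control period).
- capture(name): name is "scene" or "top"; returns the picture (400x640x3 uint8, red, green, blue); there is no depth.
- camera_params(name): a dict with "mtx" (3x3 intrinsics, pixels), "rvec" (rotation vector, rad) and "tvec" (3), from world to camera coordinates, as OpenCV has them. Camera axes: x right, y down, z forward; pixel columns grow to the right and rows downward; lengths in m; the calibration is good to about 2 mm. A picture is of the moment at which its call begins. camera_params takes no time and is no camera call.
- hand_in(): hands the job in; it is judged then, once.
The state is a dict: "time": time; "qpos": joint angles; "joint_vel": joint speeds; "tau": joint torques, N m; "ee_pos": TCP position; "orientation": TCP orientation; "wrist_force": force on the tool from outside, world axes, zero at the start; "ft_torque": the same for the moment, N m; "grip_width": finger opening in m; "grasp_force": force on a finger pad.
Only numpy, scipy, OpenCV 4.12 (cv2) and the standard library are available. Lean on these libraries where they do the work, as an engineer would, in place of code of your own. Each camera call takes 0.05 s, during which the arm holds its last target. There are 200 camera calls.

## Working session

There is one attempt and no reset: what is moved stays moved. The work goes in short steps, Python scripts to look and compute and a shell command to move; the robot and the scene stay as the last step left them, time stands still between calls to the robot, and variables do not carry over. Pictures are saved under pics/ and viewed, at most 10 in all, crops included, and the job is handed in when it is done.

```bash
mkdir -p pics; python3 - <<'E'
from bench import *
import cv2
for n in("scene","top"):
    cv2.imwrite(f"pics/{n}0.png",cv2.cvtColor(capture(n),cv2.COLOR_RGB2BGR)); print(camera_params(n))
s=sense();print(s)
E
```

```text
{'mtx': array([[443.99175842,   0.        , 328.07534408],
       [  0.        , 443.99175842, 202.53711605],
       [  0.        ,   0.        ,   1.        ]]), 'rvec': array([ 2.02353086,  0.97525469, -0.46084512]), 'tvec': array([-0.3990477 , -0.20839527,  1.16311937])}
{'mtx': array([[479.7948759 ,   0.        , 313.64039987],
       [  0.        , 479.7948759 , 201.19380378],
       [  0.        ,   0.        ,   1.        ]]), 'rvec': array([ 2.11758678, -2.05860772,  0.25580542]), 'tvec': array([-0.02484719,  0.65969976,  0.67609044])}
{'time': 0.1, 'qpos': array([1.00741783e+00, 2.59139092e-01, 2.08556746e-02, 1.33371867e+00,
       1.04797298e-05, 1.41814788e+00]), 'joint_vel': array([-0.00025606, -0.00075381,  0.00176886,  0.00018724, -0.00046865,
        0.0009976 ]), 'tau': array([ 4.55330606e-03, -5.56690943e+01,  3.45072305e+01,  1.15467247e-02,
       -2.21915457e-04, -3.61077525e-06]), 'ee_pos': array([0.21949429, 0.50403144, 0.23073199]), 'orientation': array([[-9.16829508e-01,  3.99278384e-01, -6.52791434e-04],
       [ 3.99278871e-01,  9.16828967e-01, -1.01382068e-03],
       [ 1.93701413e-04, -1.19014654e-03, -9.99999273e-01]]), 'wrist_force': array([-0.27752887, -0.57614918,  0.1479066 ]), 'ft_torque': array([-0.02839351,  0.03984338,  0.02516411]), 'grasp_force': 0.0, 'grip_width': 0.08527855343177511}
```

View pics/scene0.png

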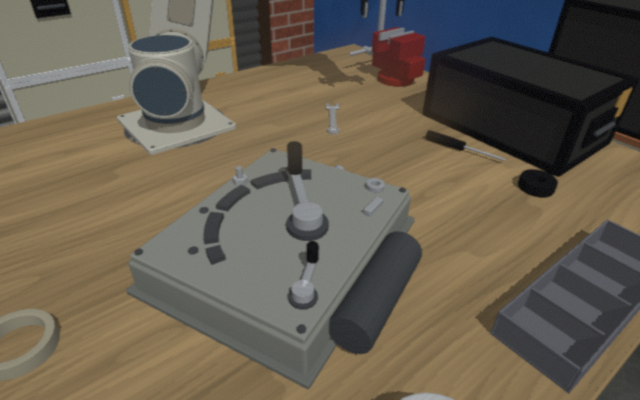

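View pics/top0.png

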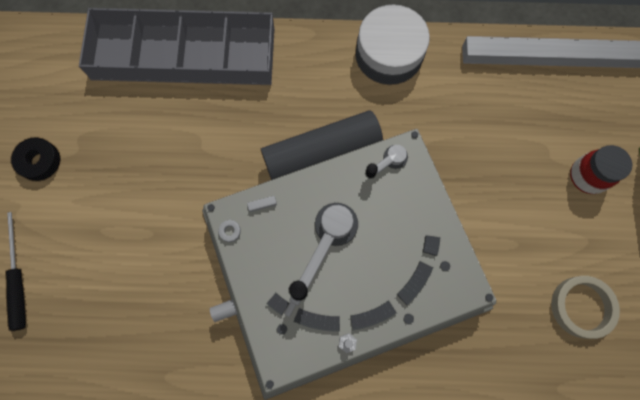

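The top view shows the pivot at about (337,222), the black knob at (298,290) and plugs at (283,328), (408,319) and (446,266). The stud is at (347,344), which is the -16° notch, the next one from parking. The short lever's knob is at (372,170), behind the pivot.

```bash
cat >h.py <<'E'
from bench import *
import cv2
import numpy as np
from scipy.optimize import least_squares
def cam(n):
    p=camera_params(n);R=cv2.Rodrigues(np.array(p['rvec']))[0];return p['mtx'],R,np.array(p['tvec']).ravel()
def ray(n,uv,z):
    K,R,t=cam(n);d=R.T@np.linalg.inv(K)@[*uv,1];c=-R.T@t;return c+d*(z-c[2])/d[2]
def blob(g,uv,lo,hi,r=14):
    u,v=uv;w=cv2.inRange(g[v-r:v+r,u-r:u+r],lo,hi)
    n,l,st,c=cv2.connectedComponentsWithStats(w)
    return [(round(c[i][0]+u-r,1),round(c[i][1]+v-r,1),int(st[i,4])) for i in range(1,n) if st[i,4]>12]
E
python3 - <<'E'
from h import *
g=cv2.cvtColor(cv2.imread('pics/top0.png'),cv2.COLOR_BGR2GRAY)
P=[]
for uv in((283,328),(408,319),(446,266)):
    b=blob(g,uv,0,88,8);print(b);b=max(b,key=lambda x:x[2]);P.append(ray('top',b[:2],.083))
st=blob(g,(347,344),180,255);print('stud',st)
kn=blob(g,(298,290),0,40);print('knob',kn)
a=np.radians([-48,16,48])
P=np.array(P)[:,:2]
f=lambda q:(q[:2]-.178*np.c_[np.cos(a+q[2]),np.sin(a+q[2])]-P).ravel()
s=least_squares(f,[.5,0,0]);q=s.x;print(P,q,np.degrees(q[2]),s.fun.reshape(-1,2))
for d in(-48,-16):
  for r in(.12,.178):
    t=np.radians(d)+q[2];print(d,r,q[:2]-r*np.array([np.cos(t),np.sin(t)]))
if kn:print('knob top',ray('top',kn[0][:2],.16))
if st:print('stud',ray('top',max(st,key=lambda x:x[2])[:2],.1))
print('pivot cap',ray('top',(337,222),.11))
K,R,t=cam('top');print('cam',-R.T@t)
E
```

```text
[(np.float64(284.7), np.float64(328.0), 171)]
[(np.float64(408.1), np.float64(318.6), 79)]
[(np.float64(444.6), np.float64(265.9), 74)]
stud []
knob [(np.float64(298.0), np.float64(290.6), 245)]
[[ 0.46529575  0.03111124]
 [ 0.48397217 -0.15161585]
 [ 0.56373402 -0.2088452 ]] [ 0.62452061 -0.04316444  0.3868366 ] 22.16410454574723 [[-0.00098331  0.00329584]
 [ 0.00059698 -0.00153763]
 [ 0.00038633 -0.00175821]]
-48 0.12 [0.5165151  0.00913097]
-48 0.178 [0.46431244 0.03440708]
-16 0.12 [ 0.5052144  -0.05604962]
-16 0.178 [ 0.44754973 -0.06227746]
knob top [0.51551618 0.01080249 0.16      ]
pivot cap [ 0.62181475 -0.04242703  0.11      ]
cam [ 0.4745913  -0.01153242  0.81703705]
```

```bash
python3 -m inch '-0.04 -0.03 0 0 0 0 1; -0.08 -0.06 0 0 0 0 1; -0.12 -0.085 0 0 0 0 1; -0.16 -0.114 0 0 0 0 1; -0.2 -0.143 0 0 0 0 1; -0.24 -0.171 0 0 0 0 1; -0.28 -0.2 0 0 0 0 1; -0.32 -0.228 0 0 0 0 1; -0.36 -0.257 0 0 0 0 1; -0.4 -0.285 0 0 0 0 1; -0.44 -0.314 0 0 0 0 1; -0.469 -0.3345 0 0 0.0 0.04 1'
python3 -m inch '0 0 0 0 0 0 1; 0 0 0 0 0 0 1'
python3 - <<'E'
from h import *
s=sense();print(s['qpos'],s['orientation'])
d=np.array([.516,.010,.127])-s['ee_pos'];print(s['orientation'].T@d)
cv2.imwrite("pics/s1.png",cv2.cvtColor(capture('scene'),cv2.COLOR_RGB2BGR))
E
```

```text
time: 1.3
ee_pos: [0.517, 0.0075, 0.2309]
orientation: [[-0.899, 0.437, -0.0], [0.437, 0.899, -0.0], [0.0, -0.0, -1.0]]
wrist_force: [-0.5, 0.9, -0.3]
grip_width: 0.0852
grasp_force: 0.0
time: 1.5
ee_pos: [0.5159, 0.0097, 0.2306]
orientation: [[-0.899, 0.437, -0.002], [0.437, 0.899, 0.0], [0.002, -0.0, -1.0]]
wrist_force: [-1.2, 0.0, -0.9]
grip_width: 0.0856
grasp_force: 0.0
[-1.44091073e-01  2.01727793e-01 -5.63460686e-02  1.31434955e+00
  2.27220599e-04  3.08239722e-01] [[-8.99429484e-01  4.37063056e-01 -1.57759307e-03]
 [ 4.37062903e-01  8.99430825e-01  4.58503439e-04]
 [ 1.61933075e-03 -2.77115895e-04 -9.99998650e-01]]
[-0.00013381  0.00035728  0.1036119 ]
```

View pics/s1.png

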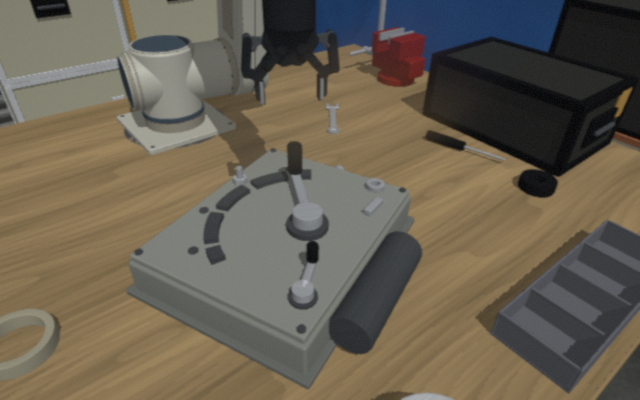

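The open fingers stand either side of the knob: tips at about (262,98) and (322,98), knob at (295,158). Next I descend and cage the knob loosely.

```bash
python3 -m inch '0 0 0.03 0 0 0 1; 0 0 0.06 0 0 0 1; 0 0 0.085 0 0 0 1; 0 0 0.104 0 0 0 1; 0 0 0.104 0 0 0 1; 0 0 0.104 0 0 0 0.4; 0 0 0.104 0 0 0 0.4; 0 0 0.104 0 0 0 0.4; 0 0 0.104 0 0 0 0.4; 0 0 0.104 0 0 0 0.4'
python3 - <<'E'
from h import *
cv2.imwrite("pics/s2.png",cv2.cvtColor(capture('scene'),cv2.COLOR_RGB2BGR)[60:280,140:460])
E
```

```text
time: 2.55
ee_pos: [0.5162, 0.0102, 0.1277]
orientation: [[-0.9, 0.436, 0.001], [0.436, 0.9, -0.0], [-0.001, 0.0, -1.0]]
wrist_force: [0.2, -0.2, -0.7]
grip_width: 0.0341
grasp_force: 0.0
```

View pics/s2.png

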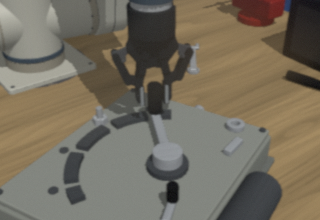

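The crop shows the knob at (155,97) caged between the fingers with no contact force. Next is the arc of about 33°.

```bash
python3 -m inch '-0.0003 -0.008 0 0 0 -0.07 0.4; -0.0012 -0.0167 0 0 0 -0.14 0.4; -0.0026 -0.025 0 0 0 -0.21 0.4; -0.0046 -0.033 0 0 0 -0.28 0.4; -0.007 -0.041 0 0 0 -0.35 0.4; -0.0104 -0.049 0 0 0 -0.42 0.4; -0.014 -0.056 0 0 0 -0.49 0.4; -0.018 -0.0635 0 0 0 -0.56 0.4; -0.0194 -0.0654 0 0 0 -0.576 0.4; -0.0194 -0.0654 0 0 0 -0.576 0.4; -0.0194 -0.0654 0 0 0 -0.576 0.4'
python3 - <<'E'
from h import *
cv2.imwrite("pics/s3.png",cv2.cvtColor(capture('scene'),cv2.COLOR_RGB2BGR)[60:280,140:460])
E
```

```text
time: 3.7
ee_pos: [0.505, -0.0568, 0.1273]
orientation: [[-0.992, -0.123, -0.0], [-0.123, 0.992, 0.0], [0.0, 0.0, -1.0]]
wrist_force: [0.2, 0.3, -0.5]
grip_width: 0.0341
grasp_force: 0.0
```

View pics/s3.png

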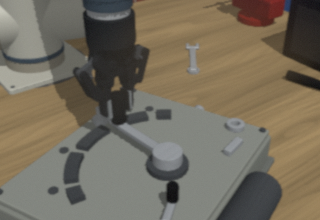

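The lever now points at the notch by the stud, with its knob at about (120,105) and no wrist load. Next I open the gripper, lift and back off.

```bash
python3 -m inch '0 0 0 0 0 0 1; 0 0 0 0 0 0 1; 0 0 0 0 0 0 1; 0 0 0 0 0 0 1; 0 0 -0.03 0 0 0 1; 0 0 -0.06 0 0 0 1; 0 0 -0.09 0 0 0 1; 0 0 -0.11 0 0 0 1; 0.02 0.05 -0.11 0 0 0 1; 0.04 0.1 -0.11 0 0 0 1;  0.06 0.14 -0.11 0 0 0 1; 0.08 0.18 -0.11 0 0 0 1'
python3 -m inch '0.01 0.05 0 0 0 0 1; 0.02 0.1 0 0 0 0 1; 0.02 0.14 0 0 0 0 1; 0.02 0.18 0 0 0 0 1; 0.02 0.18 0 0 0 0 1; 0.02 0.18 0 0 0 0 1'
python3 - <<'E'
from h import *
im=cv2.cvtColor(capture('top'),cv2.COLOR_RGB2BGR);cv2.imwrite("pics/t4.png",im)
g=cv2.cvtColor(im,cv2.COLOR_BGR2GRAY)
for b in blob(g,(345,295),0,40,22)+blob(g,(372,170),0,40): print(b,ray('top',b[:2],.16),ray('top',b[:2],.12))
g0=cv2.cvtColor(cv2.imread('pics/top0.png'),cv2.COLOR_BGR2GRAY);print(blob(g0,(372,170),0,40))
E
```

```text
time: 4.95
ee_pos: [0.4018, 0.1128, 0.2373]
orientation: [[-0.992, -0.124, 0.0], [-0.124, 0.992, 0.0], [-0.0, 0.0, -1.0]]
wrist_force: [0.6, 0.7, -0.2]
grip_width: 0.0855
grasp_force: 0.0
time: 5.55
ee_pos: [0.3603, 0.2884, 0.2371]
orientation: [[-0.992, -0.127, -0.0], [-0.127, 0.992, -0.0], [0.0, -0.0, -1.0]]
wrist_force: [-0.3, -0.7, 0.8]
grip_width: 0.0857
grasp_force: 0.0
(np.float64(346.4), np.float64(300.7), 257) [ 0.5040069  -0.05461337  0.16      ] [ 0.5057977  -0.05723611  0.12      ]
(np.float64(371.0), np.float64(171.2), 104) [ 0.68715054 -0.08779888  0.16      ] [ 0.70009102 -0.09244193  0.12      ]
[(np.float64(371.1), np.float64(171.1), 105)]
```

View pics/t4.png

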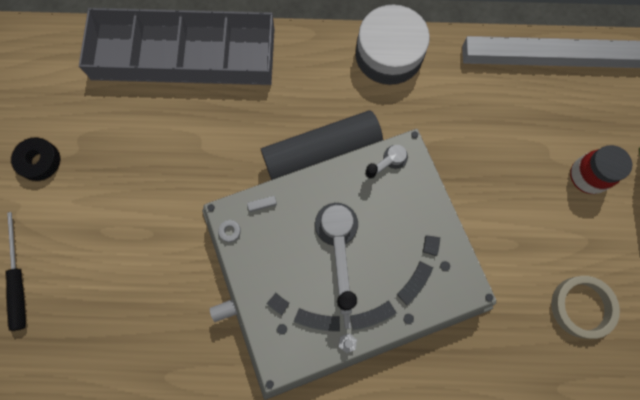

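The knob is at (346,301), which is (0.504,-0.055) against the expected (0.505,-0.056). The lever points at the stud at (348,344), and the short knob hasn't moved.

```bash
python3 -c "
from bench import *
print(hand_in())"
```

```text
the job is handed in; nothing more can be done
None
```

The long lever now rests in the −16° notch marked by the index stud, within about 2 mm of the expected position; the short lever did not move, the robot is clear, and the job was handed in at about 5.6 s.

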